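# Roll the dust roller over the bare board

### The arm

A 6-joint arm with a two-finger parallel gripper is mounted at the origin on the work surface. World frame = base frame: x ahead of the robot, y to its left, z up, the work surface at z = 0. Lengths are in m, angles in degrees, forces in N, time in s.
With the tool pointing down it reaches from about 0.4 to 0.825 m from the base axis. Payload 7 kg.
Tool frame: the origin (TCP) lies on the centre line of the jaws, within the pads' length; the fingertips stand 22 mm ahead of it and the grasp point (between the pads) lies 3 mm ahead of it; z points along the fingers, y is the line along which they close (so a half turn about z gives the same grasp; the last joint's range is limited). The gripper opens to 88 mm and grips with 3 to 60 N. Pads are 19 mm wide; open, the fingers measure 130 mm over their backs; the gripper's body (78 mm by 193 mm) begins 47 mm behind the grasp point.
Start: joints at [-49.269, 20.546, 0.682, 0, -70.136, -16.507], TCP at [0.277, -0.616, 0.249] pointing down, gripper open.
Joint ranges: [-176.03, 176.03], [-82.01, 121.73], [-58.28, 71.71], [-173.87, 95.51], [-174.79, -0.11], [-173.66, 173.66]. Speed limits (degrees/s): [136.94, 136.94, 172.46, 180, 180, 180].

### API

Orientations are given as [roll, pitch, yaw] about the fixed x, y, z axes, in that order (R = Rz(yaw) Ry(pitch) Rx(roll)).
In Python, from plant import get_state, cams, r gives the robot as it stands.
- The arm moves only by the tool apply_moves, never from a script. Its argument "targets" is a list of rows, each an object with "dp": the shift along the world's x, y, z in m, a list of three; "yaw": the turn about the world's z in degrees. In form: [{"dp": [x, y, z], "yaw": yaw}, ...]. A call has 1 to 20 rows; each row is the pose to reach, as a shift and turn from the pose commanded when the call began; what a row does not reach only later rows make up. A row lasts 1/12 s, in which the tool goes at most 41.7 mm and 7.16 degrees, less where a joint would pass 70% of its speed; a pose out of reach is approached as far as the arm can. A call with a gripper value outside its range is refused whole. "grip" is the gripper command: -1 is fully open, 1 is shut, values between are in proportion, set as the call begins (left out, the last holds). The fingers move at their own pace and stop on an object; "squeeze" is the grip in N (left out, the last holds). Time passes only in rows, so rows that repeat a pose let the fingers close. It gives the time, the measured TCP pose, the force, the opening and the grip force at its end, in the units of the state.
- get_state(): the state, without advancing time (a new reading comes with each control period).
- cams.capture(name): name is "scene" or "top" or "wrist"; returns a dict with "image" (400x640x3 uint8, red, green, blue), "range_z" (400x640 float32, m along the optical axis (not along the pixel's ray), 0 where there is no reading), "fx", "fy", "cx", "cy" (pixels), "R" (3x3) and "t" (3): a world point X has camera coordinates R X + t; the wrist camera has in their place "T_tool_cam" (4x4, takes a point from camera to tool coordinates, whose origin is the TCP and whose axes are the flange's). Camera axes: x right, y down, z forward; pixel columns grow to the right and rows downward; lengths in m; the calibration is good to about 2 mm. A picture is of the moment at which its call begins: read the wrist's pose just before it.
- r.close_job(): hands the job in; it is judged then, once.
The state is a dict: "time_s": time; "joints": joint angles; "qd": joint speeds; "joint_torque": joint torques, N m; "tcp_pos": TCP position; "eef_rot": TCP orientation; "contact_force": force on the tool from outside, world axes, zero at the start; "moment": the same for the moment, N m; "gripper_width": finger opening in m; "gripper_force": force on a finger pad.
Only numpy, scipy, OpenCV 4.12 (cv2) and the standard library are available. Lean on these libraries where they do the work, as an engineer would, in place of code of your own. Each camera call takes 0.05 s, during which the arm holds its last target. There are 200 camera calls.

### The job

Clean the bare circuit board by rolling the loose dust roller over it: with fingertips on top of the roller, roll it (do not slide it) off the metal strip where it lies, right across the green board, and stop it lying square on the middle of the other metal strip. Work only on the roller's upper half: do not shove it low down from behind, pinch it or lift it. Leave the solder reel, jar and brush where they are, and finish with the hand clear and the roller at rest.

Things in the scene. Friction and masses are not known exactly. Their poses are not given: they have to be found in the camera images.
- pallet: Fixed flat black pallet, 260 mm (its x) by 190 mm (its y), 12 mm thick; origin at the centre of its underside, z up. Flush in its level top: a green bare board in the middle, 66 mm along x by 112 mm along y, and on either side a bare metal strip 24 mm along x by 170 mm along y, centred at x = -46 mm (the roller starts here) and +46 mm. Its x is the rolling direction, roughly to the robot's left.
- far_strip (a point): Centre of the metal strip on which the roller must stop, on the pallet's top face (12 mm above the bench), 46 mm along the pallet's +x from its middle; axes as the pallet's.
- roller: Loose grey dust roller: cylinder 60 mm in diameter, 150 mm long, 20 mm core standing out 8 mm at each end, 0.3 to 0.6 kg. Origin mid-axis, 42 mm above the bench; y along its axis, x and z turn as it rolls. A tip that grips its top (72 mm above the bench) moves twice as far as it and runs ahead: take several short strokes. Friction 0.5 or more; rolling resistance keeps it still when let go.
- solder_reel: Bystander: metal solder reel standing on end beyond the pallet, 54 mm in diameter, 44 mm high. Origin at the centre of its underside.
- flux_jar: Bystander: small jar standing beyond the pallet, 44 mm in diameter, 50 mm high. Origin at the centre of its underside.
- dust_brush: Bystander: hand brush lying between the pallet and the robot, roughly parallel to the pallet's x, 200 mm long, 42 mm wide, 20 mm high. Origin at its underside near the middle, its x along the handle.
Not all that is in view belongs to the job. What is meant by the roller is not red or yellow, and is the larger of those in its own colour.

How it is judged (in metres and radians):
On the way:
1. the roller is on the board, having turned about a quarter turn as it travelled 36 to 58 mm (rolled, not slid) (distance of roller from where it was at the start of the episode between 0.036 and 0.058 m and angle between roller's own z axis and vertical between 0.9 and 2.2 rad and z of roller in the frame of far_strip below 0.033 m).
At the end, for the whole second after the job is handed in: The roller lies at rest on the other strip: axis within 12 mm of its centre line, middle within 20 mm of its middle, square to 0.15 rad, turned over by about half a turn (z axis over 1.9 rad from vertical); reel, jar and brush moved less than 30 mm (x of roller in the frame of far_strip between -0.012 and 0.012 m and y of roller in the frame of far_strip between -0.02 and 0.02 m and angle between the y axis of roller and the y axis of pallet, either way round below 0.15 rad and z of roller in the frame of far_strip between 0.027 and 0.033 m and angle between roller's own z axis and vertical above 1.9 rad and linear speed of roller below 0.01 m/s and angular speed of roller below 0.2 rad/s and distance of each of solder_reel, flux_jar, dust_brush from where it was at the start of the episode below 0.03 m); the robot touches nothing.
It fails at once if the roller is lifted more than 8 mm (height (world z) of roller above 0.05 m).
It fails at once if the fingers push the roller low down (below mid-height) (contact force between the fingers and roller above 0.5 N and height (world z) of the grasp point below 0.06 m).
It fails at once if reel, jar or brush is displaced by more than 30 mm (distance of any of solder_reel, flux_jar, dust_brush from where it was at the start of the episode above 0.03 m).
It also fails if it takes over 54 s, if anything falls off the work surface, if the arm or the gripper's body presses on something with over 40 N, if the wrist force passes 120 N, or if a joint passes its speed limit or range.

## Working session

There is one attempt and no reset: what is moved stays moved. The work goes in short steps, Python scripts to look and compute and a tool call to move; the robot and the scene stay as the last step left them, time stands still between calls to the robot, and variables do not carry over. Pictures are saved under pics/ and viewed, at most 10 in all, crops included, and the job is handed in when it is done.

Besides the shell and the picture viewer there is one more tool, called by a JSON object that holds its "op" and its "data". apply_moves: Moves the arm, as the interface text tells. Its arguments: {"type":"object","properties":{"targets":{"type":"array","items":{"type":"object","properties":{"dp":{"type":"array","items":{"type":"number"}},"yaw":{"type":"number"}}}},"grip":{"type":"number"},"squeeze":{"type":"number"}},"required":["targets"]}

```bash
ls; mkdir -p pics
python3 - <<'E'
from plant import get_state, cams, r
import cv2,numpy as np
s=get_state();print(s)
for n in ("scene","top"):
    c=cams.capture(n);cv2.imwrite(f"pics/{n}0.png",c["image"][:,:,::-1]);np.savez(f"pics/{n}0.npz",**c)
    print(n,c["fx"],c["cx"],c["cy"],c["R"],c["t"],-c["R"].T@c["t"])
E
```

```text
pics
{'time_s': 0.0, 'joints': array([-4.92677657e+01,  2.05915601e+01,  6.34477623e-01, -2.18253110e-02,
       -7.01357681e+01, -1.65085880e+01]), 'qd': array([ 0.0105142 , -0.01157523, -0.01821777, -0.1298208 ,  0.05997733,
       -0.0343328 ]), 'joint_torque': array([-7.67969177e-04, -5.82716739e+01,  2.93037021e+01,  6.99683726e+00,
        6.79407429e-03, -1.33301578e-04]), 'tcp_pos': array([ 0.27677289, -0.61515191,  0.24762123]), 'eef_rot': array([ 1.79905146e+02, -6.71571664e-03, -1.55783781e+02]), 'contact_force': array([-0.26940981, -0.40861538,  0.64367382]), 'moment': array([ 0.02047507, -0.00373791, -0.03675252]), 'gripper_force': 0.0, 'gripper_width': 0.08789620694910134}
scene 508.8941433220935 319.35625894800313 192.94424440087909 [[-0.29345515  0.95597055  0.00209321]
 [ 0.76106541  0.23494886 -0.60463085]
 [-0.57850109 -0.17583897 -0.79650307]] [ 0.20010507 -0.3762128   1.41447688] [1.16332083 0.14581636 0.89874646]
top 456.6917267368393 316.48542149479636 207.11530921872637 [[ 7.84342028e-05 -9.99670626e-01  2.56638550e-02]
 [-9.96748633e-01 -2.14599072e-03 -8.05453702e-02]
 [ 8.05739151e-02 -2.55740949e-02 -9.96420499e-01]] [-0.03404302  0.56206686  1.00915784] [ 0.47893024 -0.00701732  1.05169111]
```

View pics/scene0.png

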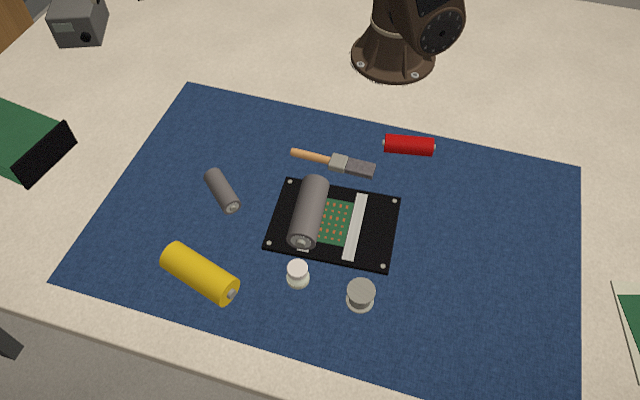

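View pics/top0.png

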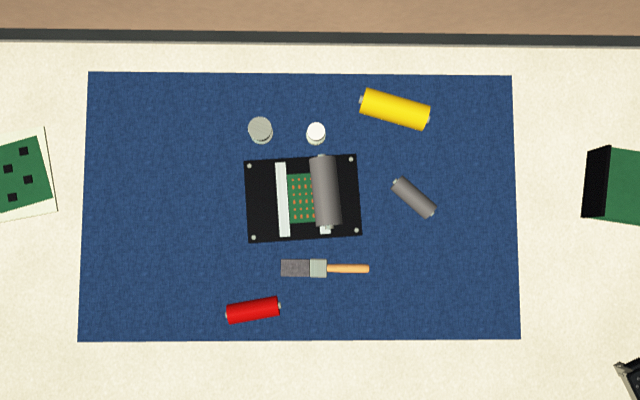

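The scene view shows the big grey roller at about (310,212) on the near strip and the free white strip at (355,228). In the top view they are at (325,190) and (283,200). The brush, jar and reel are at (325,268), (316,133) and (260,130) in the top view. The red, yellow and small grey rollers are distractors.

```bash
cat > h.py <<'E'
import numpy as np,cv2
from scipy.optimize import least_squares
def cloud(c):
    v,u=np.mgrid[0:400,0:640];z=c["range_z"]
    P=np.stack([(u-c["cx"])/c["fx"]*z,(v-c["cy"])/c["fy"]*z,z],-1)
    return (P-c["t"])@c["R"], z>0
def ray(c,uv,h):
    d=np.array([(uv[0]-c["cx"])/c["fx"],(uv[1]-c["cy"])/c["fy"],1])@c["R"]
    o=-c["R"].T@c["t"];return o+d*(h-o[2])/d[2]
def blob(m,near):
    n,l,s,cen=cv2.connectedComponentsWithStats(m.astype(np.uint8))
    k=[i for i in range(1,n) if s[i,4]>60]
    i=min(k,key=lambda i:np.hypot(*(cen[i]-near)));return l==i
def rectcorn(mask,c,h):
    cn=max(cv2.findContours(mask.astype(np.uint8),0,1)[0],key=cv2.contourArea).reshape(-1,2)
    return np.array([ray(c,p,h)[:2] for p in cn],np.float32)
def hsv(c): return cv2.cvtColor(c["image"],cv2.COLOR_RGB2HSV).astype(int)
def roller(c,near):
    """cylinder axis fit from range points of the grey blob"""
    H=hsv(c);P,ok=cloud(c)
    m=blob((H[...,1]<60)&(H[...,2]>40)&(H[...,2]<180)&ok&(P[...,2]>.03)&(P[...,2]<.085),near)
    m=cv2.erode(m.astype(np.uint8),np.ones((3,3)))>0
    Q=P[m]
    def f(x): # axis x = x0+ k*(y-ym)
        d=np.array([x[1],1]);d/=np.hypot(*d);w=(Q[:,:2]-[0.0,0])
        return 0
    return Q
def axis(Q,guess_dir):
    # axis along guess_dir (2D), fit offset, yaw, height with R=.03
    c0=Q[:,:2].mean(0)
    def f(p):
        d=np.array([np.cos(p[0]),np.sin(p[0])]);n=np.array([-d[1],d[0]])
        return np.hypot((Q[:,:2]-c0)@n-p[1],Q[:,2]-p[2])-.03
    s=least_squares(f,[guess_dir,0,.042],loss='soft_l1',f_scale=.001).x
    d=np.array([np.cos(s[0]),np.sin(s[0])]);n=np.array([-d[1],d[0]])
    a=(Q[:,:2]-c0)@d;lo,hi=np.percentile(a,[.5,99.5])
    return c0+n*s[1]+d*(lo+hi)/2,np.degrees(s[0]),s[2],hi-lo,np.sqrt(np.mean(f(s)**2))
E
python3 - <<'E'
from h import *
C={n:dict(np.load(f"pics/{n}0.npz")) for n in("scene","top")}
for n,st,ro in(("top",(283,200),(325,190)),("scene",(355,228),(310,212))):
    c=C[n];H=hsv(c);P,ok=cloud(c)
    m=blob((H[...,1]<50)&(H[...,2]>185),st)
    q=rectcorn(m,c,.012);print(n,"strip",cv2.minAreaRect(q*1000), "range h",np.median(P[m&ok][:,2]))
    mm=np.argwhere(m)[:,::-1].mean(0);print(" centroid px",mm)
    b=blob((H[...,2]<45)&(P[...,2]<.03),(np.array(st)+[-20,0] if n=="top" else np.array(st)+[22,0]))
    b=cv2.morphologyEx((b|m).astype(np.uint8),cv2.MORPH_CLOSE,np.ones((3,3)))
    print(" pallet",cv2.minAreaRect(rectcorn(b,c,.012)*1000))
    Q=roller(c,ro);print(" roller",len(Q),axis(Q,0.0), Q[:,2].max())
    C[n]["uv"]=mm
# triangulate strip centroid
A=[];B=[]
for c in C.values():
    M=np.c_[c["R"],c["t"]];x=[(c["uv"][0]-c["cx"])/c["fx"],(c["uv"][1]-c["cy"])/c["fy"]]
    for i in(0,1):A.append(x[i]*M[2]-M[i])
A=np.array(A);print("strip tri",np.linalg.lstsq(A[:,:3],-A[:,3],rcond=None)[0])
P,ok=cloud(C["top"])
for k,p in dict(brush=(325,268),jar=(316,133),reel=(260,130)).items():print(k,P[p[1],p[0]])
E
```

```text
top strip ((581.535888671875, 44.67223358154297), (169.7631072998047, 23.144433975219727), 4.090073108673096) range h 0.013656389813439336
 centroid px [282.21087533 199.33421751]
 pallet ((584.863525390625, -1.396240234375), (187.77992248535156, 258.2658996582031), 4.042586326599121)
 roller 1572 (array([ 0.59440738, -0.0525399 ]), np.float64(6.01853151128631), np.float64(0.04310098927637164), np.float64(0.14669407329441858), np.float64(0.0020194823034569384)) 0.07816460561607638
scene strip ((577.6747436523438, 45.534908294677734), (166.99429321289062, 22.344091415405273), 3.914212226867676) range h 0.014116730623785384
 centroid px [354.8961039  225.97402597]
 pallet ((584.3919067382812, -0.1146087646484375), (193.7300567626953, 258.4779968261719), 3.935516357421875)
 roller 1765 (array([ 0.59885308, -0.05068654]), np.float64(5.849800781572477), np.float64(0.04313243846466104), np.float64(0.1534417282428781), np.float64(0.005223492723351053)) 0.0784034395024807
strip tri [0.5804537  0.04542881 0.01225634]
brush [ 0.42549058 -0.05247812  0.02323158]
jar [ 0.72559699 -0.03161265  0.05073105]
reel [0.73320617 0.09355161 0.04428575]
```

{"op": "apply_moves", "data": {"targets": [{"dp": [0.02, 0.035, 0], "yaw": 4}, {"dp": [0.04, 0.07, 0], "yaw": 8}, {"dp": [0.06, 0.105, 0], "yaw": 12}, {"dp": [0.08, 0.14, 0], "yaw": 17}, {"dp": [0.1, 0.174, 0], "yaw": 22}, {"dp": [0.12, 0.209, 0], "yaw": 27}, {"dp": [0.14, 0.244, 0], "yaw": 32}, {"dp": [0.16, 0.279, 0], "yaw": 37}, {"dp": [0.18, 0.314, 0], "yaw": 42}, {"dp": [0.2, 0.349, -0.01], "yaw": 47}, {"dp": [0.22, 0.383, -0.02], "yaw": 52}, {"dp": [0.24, 0.418, -0.03], "yaw": 57}, {"dp": [0.26, 0.453, -0.045], "yaw": 62}, {"dp": [0.28, 0.488, -0.06], "yaw": 67}, {"dp": [0.3, 0.523, -0.08], "yaw": 71.8}, {"dp": [0.315, 0.548, -0.095], "yaw": 71.8}, {"dp": [0.32, 0.5575, -0.1], "yaw": 71.8}, {"dp": [0.32, 0.5575, -0.1], "yaw": 71.8}, {"dp": [0.32, 0.5575, -0.1], "yaw": 71.8}, {"dp": [0.32, 0.5575, -0.1], "yaw": 71.8}], "grip": -1}}

```text
time_s: 1.77
tcp_pos: [0.5966, -0.0587, 0.1489]
eef_rot: [180.0, -0.0, -84.0]
contact_force: [-0.1, 0.4, 0.2]
gripper_width: 0.0876
gripper_force: 0.0
```

```bash
cat > w.py <<'E'
from plant import get_state, cams
from h import *
from scipy.spatial.transform import Rotation as Ro
import sys
def wrist():
    s=get_state();c=cams.capture("wrist");T=np.eye(4)
    T[:3,:3]=Ro.from_euler("xyz",s["eef_rot"],degrees=True).as_matrix();T[:3,3]=s["tcp_pos"]
    W=T@c["T_tool_cam"];c["R"]=W[:3,:3].T;c["t"]=-c["R"]@W[:3,3];return c
if __name__=="__main__":
    c=wrist();cv2.imwrite(f"pics/{sys.argv[1]}.png",c["image"][:,:,::-1])
    for n,c in(("wrist",c),("top",cams.capture("top"))):
        P,ok=cloud(c);H=hsv(c)
        x0,y0=float(sys.argv[2]),float(sys.argv[3])
        m=ok&(H[...,1]<60)&(P[...,2]>.052)&(P[...,2]<.078)&(abs(P[...,0]-x0)<.085)&(abs(P[...,1]-y0)<.035)
        Q=P[m];print(n,len(Q),axis(Q,.09) if len(Q)>50 else "",Q[:,2].max() if len(Q) else "")
E
python3 w.py w1 .596 -.0515
```

```text
wrist 10776 (array([ 0.59434981, -0.05183083]), np.float64(6.075060084175849), np.float64(0.04174064058130073), np.float64(0.14805814615318993), np.float64(0.0007070718480524906)) 0.07365934072332621
top 171 (array([ 0.55974167, -0.05585728]), np.float64(5.499415573475872), np.float64(0.043248593905997834), np.float64(0.06572487415815446), np.float64(0.001363537570594696)) 0.07711031269786056
```

View pics/w1.png

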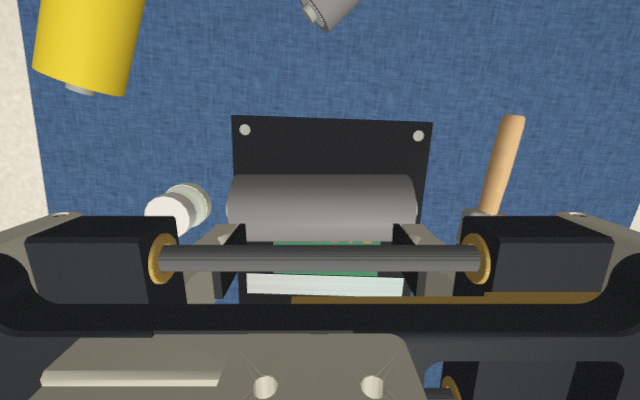

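The wrist view shows the roller at (322,207), with both fingertips, at (220,260) and (415,260), inside its ends. The cylinder fit (height 41.7 mm, length 148 mm) agrees with the text. Next I descend gently.

{"op": "apply_moves", "data": {"targets": [{"dp": [0, 0, -0.02], "yaw": 0}, {"dp": [0, 0, -0.035], "yaw": 0}, {"dp": [0, 0, -0.045], "yaw": 0}, {"dp": [0, 0, -0.051], "yaw": 0}, {"dp": [0, 0, -0.0535], "yaw": 0}, {"dp": [0, 0, -0.0545], "yaw": 0}, {"dp": [0, 0, -0.055], "yaw": 0}, {"dp": [0, 0, -0.055], "yaw": 0}, {"dp": [0, 0, -0.055], "yaw": 0}]}}

```text
time_s: 2.62
tcp_pos: [0.5972, -0.058, 0.0943]
eef_rot: [-179.9, 0.0, -84.0]
contact_force: [-1.9, -0.2, 3.1]
gripper_width: 0.0875
gripper_force: 1.5
```

{"op": "apply_moves", "data": {"targets": [{"dp": [0, 0, -0.0006], "yaw": 0}, {"dp": [0, 0, -0.0012], "yaw": 0}, {"dp": [0, 0, -0.0012], "yaw": 0}, {"dp": [-0.0002, 0.002, -0.0012], "yaw": 0}, {"dp": [-0.0005, 0.005, -0.0012], "yaw": 0}, {"dp": [-0.0008, 0.008, -0.0012], "yaw": 0}, {"dp": [-0.0012, 0.011, -0.0012], "yaw": 0}, {"dp": [-0.0015, 0.014, -0.0012], "yaw": 0}]}}

```text
time_s: 3.28
tcp_pos: [0.5958, -0.0441, 0.0941]
eef_rot: [-179.9, -0.0, -83.9]
contact_force: [-5.7, -0.8, 13.1]
gripper_width: 0.0876
gripper_force: 6.2
```

{"op": "apply_moves", "data": {"targets": [{"dp": [-0.0003, 0.003, 0], "yaw": 0}, {"dp": [-0.0006, 0.006, 0], "yaw": 0}, {"dp": [-0.0009, 0.009, 0], "yaw": 0}, {"dp": [-0.0012, 0.012, 0], "yaw": 0}, {"dp": [-0.0013, 0.013, 0], "yaw": 0}, {"dp": [-0.0013, 0.013, 0], "yaw": 0}, {"dp": [-0.0013, 0.013, 0.004], "yaw": 0}, {"dp": [-0.0013, 0.013, 0.012], "yaw": 0}, {"dp": [-0.0013, 0.013, 0.022], "yaw": 0}, {"dp": [-0.0013, 0.013, 0.022], "yaw": 0}]}}

```text
time_s: 4.12
tcp_pos: [0.5957, -0.0308, 0.1169]
eef_rot: [-179.8, 0.0, -83.9]
contact_force: [-0.3, -0.3, 0.5]
gripper_width: 0.0876
gripper_force: 0.0
```

```bash
python3 w.py w2 .593 -.038
```

```text
wrist 14636 (array([ 0.59283694, -0.03797734]), np.float64(6.0435014739013395), np.float64(0.041770748819612354), np.float64(0.14819491924060016), np.float64(0.0005728630817675576)) 0.07377792356538476
top 107 (array([ 0.56670613, -0.04202344]), np.float64(3.612469851474193), np.float64(0.04316366243589865), np.float64(0.016302368359015877), np.float64(0.001538696659786008)) 0.07573758023997611
```

{"op": "apply_moves", "data": {"targets": [{"dp": [0.0015, -0.014, 0], "yaw": 0}, {"dp": [0.0015, -0.014, -0.01], "yaw": 0}, {"dp": [0.0015, -0.014, -0.018], "yaw": 0}, {"dp": [0.0015, -0.014, -0.021], "yaw": 0}, {"dp": [0.0015, -0.014, -0.022], "yaw": 0}, {"dp": [0.0015, -0.014, -0.022], "yaw": 0}, {"dp": [0.0012, -0.011, -0.022], "yaw": 0}, {"dp": [0.0009, -0.008, -0.022], "yaw": 0}, {"dp": [0.0006, -0.005, -0.022], "yaw": 0}, {"dp": [0.0003, -0.002, -0.022], "yaw": 0}, {"dp": [0, 0.001, -0.022], "yaw": 0}, {"dp": [-0.0003, 0.004, -0.022], "yaw": 0}, {"dp": [-0.0006, 0.007, -0.022], "yaw": 0}, {"dp": [-0.001, 0.01, -0.022], "yaw": 0}, {"dp": [-0.0013, 0.013, -0.022], "yaw": 0}, {"dp": [-0.0015, 0.014, -0.022], "yaw": 0}, {"dp": [-0.0015, 0.014, -0.022], "yaw": 0}, {"dp": [-0.0015, 0.014, -0.018], "yaw": 0}, {"dp": [-0.0015, 0.014, -0.01], "yaw": 0}, {"dp": [-0.0015, 0.014, 0], "yaw": 0}]}}

```text
time_s: 5.88
tcp_pos: [0.5918, -0.0172, 0.1135]
eef_rot: [179.9, -0.0, -84.0]
contact_force: [-0.1, 0.5, 0.2]
gripper_width: 0.0878
gripper_force: 0.0
```

```bash
python3 w.py w3 .5915 -.024
```

```text
wrist 14801 (array([ 0.5913823 , -0.02345678]), np.float64(6.051819207741171), np.float64(0.04175821475739454), np.float64(0.1481404451188129), np.float64(0.0005573281746672864)) 0.07372276601314519
top 105 (array([ 0.56294843, -0.02677421]), np.float64(-0.7040969072995582), np.float64(0.043215356528043515), np.float64(0.013528732708359505), np.float64(0.0014329712387412118)) 0.07543170496012182
```

Excellent: it rolled 14.5 mm and kept its yaw. I'll repeat the stroke.

{"op": "apply_moves", "data": {"targets": [{"dp": [0.0015, -0.014, 0], "yaw": 0}, {"dp": [0.0015, -0.014, -0.01], "yaw": 0}, {"dp": [0.0015, -0.014, -0.018], "yaw": 0}, {"dp": [0.0015, -0.014, -0.021], "yaw": 0}, {"dp": [0.0015, -0.014, -0.022], "yaw": 0}, {"dp": [0.0015, -0.014, -0.022], "yaw": 0}, {"dp": [0.0012, -0.011, -0.022], "yaw": 0}, {"dp": [0.0009, -0.008, -0.022], "yaw": 0}, {"dp": [0.0006, -0.005, -0.022], "yaw": 0}, {"dp": [0.0003, -0.002, -0.022], "yaw": 0}, {"dp": [0, 0.001, -0.022], "yaw": 0}, {"dp": [-0.0003, 0.004, -0.022], "yaw": 0}, {"dp": [-0.0006, 0.007, -0.022], "yaw": 0}, {"dp": [-0.001, 0.01, -0.022], "yaw": 0}, {"dp": [-0.0013, 0.013, -0.022], "yaw": 0}, {"dp": [-0.0015, 0.014, -0.022], "yaw": 0}, {"dp": [-0.0015, 0.014, -0.022], "yaw": 0}, {"dp": [-0.0015, 0.014, -0.018], "yaw": 0}, {"dp": [-0.0015, 0.014, -0.01], "yaw": 0}, {"dp": [-0.0015, 0.014, 0], "yaw": 0}]}}

```text
time_s: 7.65
tcp_pos: [0.5903, -0.0032, 0.1135]
eef_rot: [179.9, -0.0, -84.0]
contact_force: [0.3, -0.1, 0.3]
gripper_width: 0.0879
gripper_force: 0.0
```

```bash
python3 w.py w4 .59 -.009
```

```text
wrist 14779 (array([ 0.58988229, -0.00898466]), np.float64(6.064928133163152), np.float64(0.041769456739501894), np.float64(0.14813164767340592), np.float64(0.0005634610401569979)) 0.07408747114316845
top 106 (array([ 0.56360556, -0.01253646]), np.float64(9.941240807964812), np.float64(0.042987975453599836), np.float64(0.01779338841026507), np.float64(0.001570157309330018)) 0.07707515781857681
```

{"op": "apply_moves", "data": {"targets": [{"dp": [0.0013, -0.013, 0], "yaw": 0}, {"dp": [0.0013, -0.013, -0.01], "yaw": 0}, {"dp": [0.0013, -0.013, -0.018], "yaw": 0}, {"dp": [0.0013, -0.013, -0.021], "yaw": 0}, {"dp": [0.0013, -0.013, -0.022], "yaw": 0}, {"dp": [0.0013, -0.013, -0.022], "yaw": 0}, {"dp": [0.001, -0.01, -0.022], "yaw": 0}, {"dp": [0.0007, -0.007, -0.022], "yaw": 0}, {"dp": [0.0004, -0.004, -0.022], "yaw": 0}, {"dp": [0.0001, -0.001, -0.022], "yaw": 0}, {"dp": [-0.0002, 0.002, -0.022], "yaw": 0}, {"dp": [-0.0005, 0.005, -0.022], "yaw": 0}, {"dp": [-0.0008, 0.008, -0.022], "yaw": 0}, {"dp": [-0.0011, 0.011, -0.022], "yaw": 0}, {"dp": [-0.0014, 0.014, -0.022], "yaw": 0}, {"dp": [-0.0015, 0.015, -0.022], "yaw": 0}, {"dp": [-0.0015, 0.015, -0.022], "yaw": 0}, {"dp": [-0.0015, 0.015, -0.018], "yaw": 0}, {"dp": [-0.0015, 0.015, -0.01], "yaw": 0}, {"dp": [-0.0015, 0.015, 0], "yaw": 0}]}}

```text
time_s: 9.42
tcp_pos: [0.5888, 0.0117, 0.1135]
eef_rot: [179.9, -0.0, -84.0]
contact_force: [-0.1, 0.4, -0.2]
gripper_width: 0.0877
gripper_force: 0.0
```

```bash
python3 w.py w5 .5885 .005
```

```text
wrist 14875 (array([0.58834785, 0.00534592]), np.float64(6.065082038554893), np.float64(0.04175147354909945), np.float64(0.14811639841349844), np.float64(0.0005557544082065801)) 0.07387449215486606
top 106 (array([0.56038754, 0.00185341]), np.float64(1.5365784574156454), np.float64(0.042913391394457955), np.float64(0.015124512377381352), np.float64(0.001485453693180857)) 0.0769385571740793
```

{"op": "apply_moves", "data": {"targets": [{"dp": [0.0014, -0.0135, 0], "yaw": 0}, {"dp": [0.0014, -0.0135, -0.01], "yaw": 0}, {"dp": [0.0014, -0.0135, -0.018], "yaw": 0}, {"dp": [0.0014, -0.0135, -0.021], "yaw": 0}, {"dp": [0.0014, -0.0135, -0.022], "yaw": 0}, {"dp": [0.0014, -0.0135, -0.022], "yaw": 0}, {"dp": [0.001, -0.01, -0.022], "yaw": 0}, {"dp": [0.0007, -0.007, -0.022], "yaw": 0}, {"dp": [0.0004, -0.004, -0.022], "yaw": 0}, {"dp": [0.0001, -0.001, -0.022], "yaw": 0}, {"dp": [-0.0002, 0.002, -0.022], "yaw": 0}, {"dp": [-0.0005, 0.005, -0.022], "yaw": 0}, {"dp": [-0.0008, 0.008, -0.022], "yaw": 0}, {"dp": [-0.0011, 0.011, -0.022], "yaw": 0}, {"dp": [-0.0014, 0.014, -0.022], "yaw": 0}, {"dp": [-0.0015, 0.0145, -0.022], "yaw": 0}, {"dp": [-0.0015, 0.0145, -0.022], "yaw": 0}, {"dp": [-0.0015, 0.0145, -0.018], "yaw": 0}, {"dp": [-0.0015, 0.0145, -0.01], "yaw": 0}, {"dp": [-0.0015, 0.0145, 0], "yaw": 0}]}}

```text
time_s: 11.18
tcp_pos: [0.5873, 0.0262, 0.1135]
eef_rot: [179.9, -0.0, -84.0]
contact_force: [1.1, -0.3, 0.1]
gripper_width: 0.0879
gripper_force: 0.0
```

{"op": "apply_moves", "data": {"targets": [{"dp": [0.0014, -0.0135, 0], "yaw": 0}, {"dp": [0.0014, -0.0135, -0.01], "yaw": 0}, {"dp": [0.0014, -0.0135, -0.018], "yaw": 0}, {"dp": [0.0014, -0.0135, -0.021], "yaw": 0}, {"dp": [0.0014, -0.0135, -0.022], "yaw": 0}, {"dp": [0.0014, -0.0135, -0.022], "yaw": 0}, {"dp": [0.001, -0.01, -0.022], "yaw": 0}, {"dp": [0.0007, -0.007, -0.022], "yaw": 0}, {"dp": [0.0004, -0.004, -0.022], "yaw": 0}, {"dp": [0.0001, -0.001, -0.022], "yaw": 0}, {"dp": [-0.0002, 0.002, -0.022], "yaw": 0}, {"dp": [-0.0005, 0.005, -0.022], "yaw": 0}, {"dp": [-0.0008, 0.008, -0.022], "yaw": 0}, {"dp": [-0.0011, 0.011, -0.022], "yaw": 0}, {"dp": [-0.0014, 0.014, -0.022], "yaw": 0}, {"dp": [-0.0015, 0.0145, -0.022], "yaw": 0}, {"dp": [-0.0015, 0.0145, -0.022], "yaw": 0}, {"dp": [-0.0015, 0.0145, -0.018], "yaw": 0}, {"dp": [-0.0015, 0.0145, -0.01], "yaw": 0}, {"dp": [-0.0015, 0.0145, 0], "yaw": 0}]}}

```text
time_s: 12.85
tcp_pos: [0.5858, 0.0407, 0.1135]
eef_rot: [179.8, -0.0, -84.0]
contact_force: [-0.3, -0.6, 0.3]
gripper_width: 0.0878
gripper_force: 0.0
```

```bash
python3 w.py w6 .5855 .034
```

```text
wrist 14883 (array([0.585303  , 0.03420297]), np.float64(6.045268575534832), np.float64(0.041777332750836275), np.float64(0.14822080684212408), np.float64(0.0005536287644532955)) 0.07383394974681406
top 121 (array([0.5666339 , 0.03153796]), np.float64(6.193131012315448), np.float64(0.04270575929121757), np.float64(0.03078784825003212), np.float64(0.0013419541818295816)) 0.07617658865635135
```

{"op": "apply_moves", "data": {"targets": [{"dp": [0.0013, -0.012, 0], "yaw": 0}, {"dp": [0.0013, -0.012, -0.01], "yaw": 0}, {"dp": [0.0013, -0.012, -0.018], "yaw": 0}, {"dp": [0.0013, -0.012, -0.021], "yaw": 0}, {"dp": [0.0013, -0.012, -0.022], "yaw": 0}, {"dp": [0.0013, -0.012, -0.022], "yaw": 0}, {"dp": [0.001, -0.009, -0.022], "yaw": 0}, {"dp": [0.0007, -0.006, -0.022], "yaw": 0}, {"dp": [0.0003, -0.003, -0.022], "yaw": 0}, {"dp": [0, 0, -0.022], "yaw": 0}, {"dp": [-0.0003, 0.003, -0.022], "yaw": 0}, {"dp": [-0.0006, 0.006, -0.022], "yaw": 0}, {"dp": [-0.0009, 0.009, -0.022], "yaw": 0}, {"dp": [-0.001, 0.01, -0.022], "yaw": 0}, {"dp": [-0.001, 0.01, -0.022], "yaw": 0}, {"dp": [-0.001, 0.01, -0.018], "yaw": 0}, {"dp": [-0.001, 0.01, -0.01], "yaw": 0}, {"dp": [-0.001, 0.01, 0], "yaw": 0}, {"dp": [-0.001, 0.01, 0.02], "yaw": 0}, {"dp": [-0.001, 0.01, 0.04], "yaw": 0}]}}

```text
time_s: 14.62
tcp_pos: [0.5851, 0.0508, 0.1544]
eef_rot: [179.9, -0.0, -84.0]
contact_force: [0.4, 0.5, 0.0]
gripper_width: 0.0875
gripper_force: 0.0
```

{"op": "apply_moves", "data": {"targets": [{"dp": [0, -0.03, 0.02], "yaw": 0}, {"dp": [0, -0.06, 0.04], "yaw": 0}, {"dp": [0, -0.09, 0.06], "yaw": 0}, {"dp": [0, -0.12, 0.08], "yaw": 0}, {"dp": [0, -0.15, 0.1], "yaw": 0}, {"dp": [0, -0.18, 0.12], "yaw": 0}, {"dp": [0, -0.21, 0.13], "yaw": 0}, {"dp": [0, -0.24, 0.13], "yaw": 0}, {"dp": [0, -0.26, 0.13], "yaw": 0}, {"dp": [0, -0.26, 0.13], "yaw": 0}, {"dp": [0, -0.26, 0.13], "yaw": 0}]}}

```text
time_s: 15.53
tcp_pos: [0.5853, -0.2101, 0.2841]
eef_rot: [180.0, 0.0, -84.1]
contact_force: [-0.6, -0.1, 1.3]
gripper_width: 0.0875
gripper_force: 0.0
```

Run:
```python
from w import *
for n in("top","scene"):
    c=cams.capture(n);cv2.imwrite(f"pics/{n}9.png",c["image"][:,:,::-1])
    P,ok=cloud(c);H=hsv(c)
    m=ok&(H[...,1]<60)&(P[...,2]>.05)&(P[...,2]<.082)&(abs(P[...,0]-.584)<.09)&(abs(P[...,1]-.046)<.04)
    print(n,m.sum(),axis(P[m],.1))
```

```text
h.py:30: RuntimeWarning: Mean of empty slice.
  c0=Q[:,:2].mean(0)
  ret = um.true_divide(
Traceback (most recent call last):
  File "h.py", line 36, in axis
    a=(Q[:,:2]-c0)@d;lo,hi=np.percentile(a,[.5,99.5])
                           ~~~~~~~~~~~~~^^^^^^^^^^^^^
IndexError: index -1 is out of bounds for axis 0 with size 0
```

View pics/top9.png

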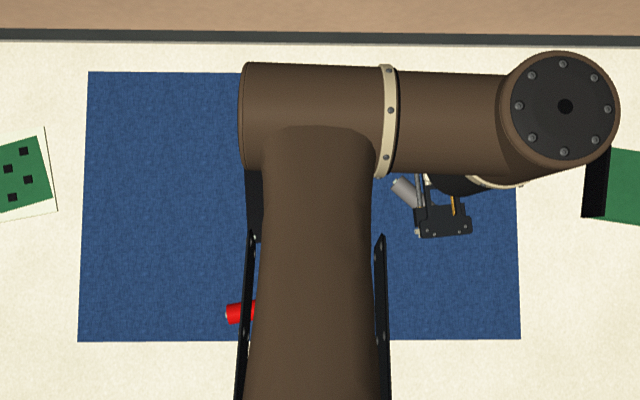

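The top view shows only the arm over the pallet, from about x 245 to 400, so I'll move it further away and look again.

{"op": "apply_moves", "data": {"targets": [{"dp": [-0.02, -0.03, 0], "yaw": 0}, {"dp": [-0.04, -0.06, 0], "yaw": 0}, {"dp": [-0.06, -0.09, 0], "yaw": 0}, {"dp": [-0.08, -0.12, 0], "yaw": 0}, {"dp": [-0.1, -0.15, 0], "yaw": 0}, {"dp": [-0.12, -0.18, 0], "yaw": 0}, {"dp": [-0.14, -0.21, 0], "yaw": -4}, {"dp": [-0.16, -0.24, 0], "yaw": -8}, {"dp": [-0.18, -0.27, 0], "yaw": -12}, {"dp": [-0.2, -0.3, 0], "yaw": -16}, {"dp": [-0.22, -0.33, 0], "yaw": -20}, {"dp": [-0.24, -0.35, 0], "yaw": -24}, {"dp": [-0.26, -0.37, 0], "yaw": -28}, {"dp": [-0.28, -0.39, 0], "yaw": -32}, {"dp": [-0.3, -0.4, 0], "yaw": -36}, {"dp": [-0.3, -0.4, 0], "yaw": -36}, {"dp": [-0.3, -0.4, 0], "yaw": -36}, {"dp": [-0.3, -0.4, 0], "yaw": -36}]}}

```text
time_s: 17.08
tcp_pos: [0.2865, -0.6084, 0.2844]
eef_rot: [-180.0, 0.0, -119.9]
contact_force: [-0.0, 0.9, 0.7]
gripper_width: 0.0877
gripper_force: 0.0
```

Run:
```python
from w import *
for n in("top","scene"):
    c=cams.capture(n);cv2.imwrite(f"pics/{n}10.png",c["image"][:,:,::-1])
    P,ok=cloud(c);H=hsv(c)
    m=ok&(H[...,1]<60)&(P[...,2]>.05)&(P[...,2]<.082)&(abs(P[...,0]-.584)<.09)&(abs(P[...,1]-.046)<.04)
    print(n,m.sum(),axis(P[m],.1) if m.sum()>50 else "")
```

```text
top 1864 (array([0.58427315, 0.04489192]), np.float64(5.907071439042965), np.float64(0.043254470679830494), np.float64(0.15923283744231898), np.float64(0.0032294013560043707))
scene 1915 (array([0.58515001, 0.04638334]), np.float64(5.993020388087471), np.float64(0.04313233952084117), np.float64(0.1537866647784374), np.float64(0.00354217124840803))
```

View pics/top10.png

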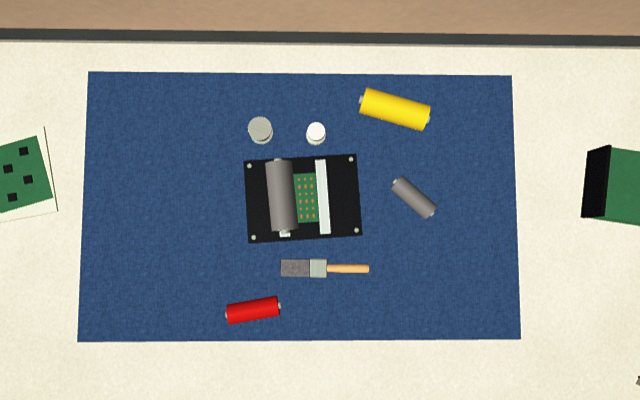

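The roller now lies on the far strip at (281,196) in the top view. It measures (0.584, 0.0455) against a target of (0.581, 0.045) and is 2° off square. The brush, jar and reel have not moved, and the arm is clear.

```bash
python3 -c "
from plant import r
print(r.close_job())"
```

```text
the job is handed in; nothing more can be done
None
```

The roller was rolled across the board in seven top strokes and lies at rest on the far strip, within about 4 mm of its middle and 2° of square; the hand is clear, reel, jar and brush are unmoved, and the job is handed in (the turn was inferred from rolling without slip, and no verdict came back).

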